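# Take the spent cartridge out from under a snap-fit cover

### The job

The drying cartridge of the small purge-gas dryer is spent. Squeeze the two orange snap tabs of the white cover together, lift the cover straight off the sloping panel and lay it open side down in the middle of the green mat; then take the blue cartridge out of the bay and set it in the yellow tray. Drop nothing, let go of both, and leave the other things on the bench where they are.

Things in the scene. Friction and masses are not known exactly. Their poses are not given: they have to be found in the camera images.
- dryer: Grey wedge console fixed to the bench, sizes in mm: 134 wide (y), about 150 deep (x), low at the front (-x), 115 high at the back. Origin: on the bench under the panel's centre; z up, x to its back. Its top panel, 150 up the slope x 134, slopes 30 degrees: the outward normal is its z tilted 30 degrees toward its -x.
- bay (a point): Centre of the sloping panel's surface, 78 mm above the bench. Here, under the cover, is a pocket 82 (up the slope) x 26, 11 deep, with a rim 4 high around it. Four steel catches 11 high stand on the panel, 22 to 32 up- and down-slope of this point and 30 to 39 to either side; the ears of the cover's tabs sit under them.
- cover: White hood 96 (x) x 40 (y) x 44 (z) mm, open underneath, 0.11 kg. Origin: centre of the open underside, at the start at the bay point with z along the panel's normal, x up the slope. On each long side an orange sprung tab, outer faces 66 apart, 54 when fully in. Lifts along z only while both are pressed in over 4; 12 of rise clears catches and rim.
- tab_left (a joint): Inward travel of the orange tab on the cover's +y side: 0 at rest, 0.006 m fully in; spring 2 N at rest to 8 N fully in. The tab is 30 wide (cover's x, in the middle of its length) and reaches from 1.5 to 40 mm above the cover's underside; ears at its foot reach 31 either way along x.
- tab_right (a joint): The same for the tab on the cover's -y side.
- cartridge: Blue block 80 (x) x 24 (y) x 48 (z) mm, 0.08 to 0.17 kg, loose in the bay with 1 play all round. Origin: centre of its underside, at the start on the pocket's floor, 11 below the panel, z along the panel's normal, x up the slope: it stands 37 out of the panel. Pull it out along its z; 15 clears the rim.
- mat: Green mat fixed to the bench, 170 (x) x 130 (y) x 4 mm. Origin: centre of its underside, on the bench.
- tray: Yellow open tray fixed to the bench, 160 (x) x 120 (y) x 30 mm high outside, walls and floor 4 mm. Origin: centre of its underside, on the bench.
- jar1: Bystander: jar with blue cap, 68 dia x 100 mm.
- jar3: Bystander: jar with yellow cap, 54 dia x 75 mm.
- pen_red: Bystander: red pen, 138 long mm.
- marker_black: Bystander: white and black marker, 135 long mm.
- log_book: Bystander: dark blue note book, 206 x 154 x 17 mm.
- stopwatch: Bystander: black stopwatch, 70 x 58 x 18 mm.
- charging_funnel: Bystander: steel funnel standing on its mouth, 68 dia x 78 mm.
- tape_roll: Bystander: roll of tape lying flat, 82 dia x 24 mm.

How it is judged (in metres and radians):
On the way:
1. the cover is at least 20 mm off the panel with both tabs pressed in, while the cartridge is still in the bay (distance between cover and bay above 0.02 m and value of joint each of tab_left, tab_right above 0.004 m and distance of cartridge from where it was at the start of the episode below 0.02 m), for 0.1 s.
At the end, for the whole second after the job is handed in: The cover lies level on the mat, open side down (within 0.1 rad, underside within 5 mm of its top), centres within 45 mm; the cartridge lies in the tray in any position (centre of its underside inside the walls, under 30 mm above the bench); both at rest (horizontal distance between cover and mat below 0.045 m and height (world z) of cover below 0.009 m and angle between cover's own z axis and vertical below 0.1 rad and linear speed of each of cover, cartridge below 0.02 m/s and x of cartridge in the frame of tray between -0.076 and 0.076 m and y of cartridge in the frame of tray between -0.056 and 0.056 m and height (world z) of cartridge below 0.03 m); the robot touches nothing.
It fails at once if the cover or the cartridge is dropped (moves faster than 0.7 m/s without the fingers touching it) ((contact force between the fingers and cover below 0.05 N and linear speed of cover above 0.7 m/s) or (contact force between the fingers and cartridge below 0.05 N and linear speed of cartridge above 0.7 m/s)).
It fails at once if a bystander is moved by more than 30 mm (distance of any of jar1, jar3, pen_red, marker_black, log_book, stopwatch, charging_funnel, tape_roll from where it was at the start of the episode above 0.03 m).
It also fails if it takes over 69 s, if anything falls off the work surface, if the arm or the gripper's body presses on something with over 40 N, if the wrist force passes 120 N, or if a joint passes its speed limit or range.

### The arm

A 6-joint arm with a two-finger parallel gripper is mounted at the origin on a cart in front of the work surface, level with it; the furniture and walls round the work are solid. World frame = base frame: x ahead of the robot, y to its left, z up, the work surface at z = 0. Lengths are in m, angles in degrees, forces in N, time in s.
With the tool pointing down it reaches from about 0.3 to 0.875 m from the base axis. Payload 4.2 kg.
Tool frame: the origin (TCP) lies midway between the tips of the shut fingers; the grasp point (between the pads) lies 19 mm behind it (grip_point_offset is the distance from the TCP to the grasp point, in m); z points along the fingers, y is the line along which they close (so a half turn about z gives the same grasp; the last joint's range is limited). The gripper opens to 85 mm and grips with 20 to 120 N. Pads are 22 mm wide; open, the fingers measure 114 mm over their backs; the gripper's body (76 mm by 85 mm) begins 54 mm behind the grasp point. The pads swing forward as they close: fully open they stand 13 mm farther back than shut.
Start: joints at [-71.333, 18.312, 89.639, -0, 72.044, -1.146], TCP at [0.195, -0.541, 0.231] pointing down, gripper open.
Joint ranges: [-177.97, 177.97], [-48.28, 115.42], [12.27, 149.76], [-77.06, 257.06], [2.81, 150.46], [-146.56, 146.56]. Speed limits (degrees/s): [147.25, 147.25, 180, 180, 180, 180].

### API

Orientations are given as [roll, pitch, yaw] about the fixed x, y, z axes, in that order (R = Rz(yaw) Ry(pitch) Rx(roll)).
In Python, from station import sense, capture, camera_info, close_job, grip_point_offset gives the robot as it stands.
- The arm moves only by the tool play_rows, never from a script. Its argument "plan" is a list that holds one entry, the list of rows, each a list of 7 numbers: the shift along the world's x, y, z normalised to -1 to 1, where 1 is 30 mm, then the turn, a rotation vector about the world's x, y, z normalised to -1 to 1, where 1 is 6 degrees, then the closure, from -1 (fully open) to 1 (shut), so that 0 is half open. A call has 1 to 8 rows; each row shifts and turns the commanded pose from where the row before left it; what a row does not reach is not made up. A row lasts 1/10 s, in which the tool goes at most 50 mm and 8.59 degrees, less where a joint would pass 70% of its speed; a pose out of reach is approached as far as the arm can. A call with a number of a shift or a turn outside -1 to 1 is refused whole. A call with a gripper value outside its range is refused whole. The fingers move at their own pace and stop on an object; "grip_force" is the grip in N (left out, the last holds). Time passes only in rows, so rows that do not move let the fingers close. It gives the time, the measured TCP pose, the force, the opening and the grip force at its end, in the units of the state.
- sense(): the state, without advancing time (a new reading comes with each control period).
- capture(name): name is "scene" or "top"; returns the picture (420x560x3 uint8, red, green, blue); there is no depth.
- camera_info(name): a dict with "mtx" (3x3 intrinsics, pixels), "view" (4x4, takes a point from world to camera coordinates). Camera axes: x right, y down, z forward; pixel columns grow to the right and rows downward; lengths in m; the calibration is good to about 2 mm. A picture is of the moment at which its call begins. camera_info takes no time and is no camera call.
- close_job(): hands the job in; it is judged then, once.
The state is a dict: "time": time; "q": joint angles; "dq": joint speeds; "tau": joint torques, N m; "tcp_pos": TCP position; "tool_rot": TCP orientation; "contact_force": force on the tool from outside, world axes, zero at the start; "ft_torque": the same for the moment, N m; "grip_width": opening from 0.0 (shut) to 1.0 (fully open); "grasp_force": force on a finger pad.
Only numpy, scipy, OpenCV 4.12 (cv2) and the standard library are available. Lean on these libraries where they do the work, as an engineer would, in place of code of your own. Each camera call takes 0.05 s, during which the arm holds its last target. There are 200 camera calls.

## Working session

There is one attempt and no reset: what is moved stays moved. The work goes in short steps, Python scripts to look and compute and a tool call to move; the robot and the scene stay as the last step left them, time stands still between calls to the robot, and variables do not carry over. Pictures are saved under pics/ and viewed, at most 10 in all, crops included, and the job is handed in when it is done.

Besides the shell and the picture viewer there is one more tool, called after "Request:" by a JSON object that holds its "api" and its "payload". play_rows: Moves the arm, as the interface text tells. Its arguments: {"type":"object","properties":{"plan":{"type":"array"},"grip_force":{"type":"number"}},"required":["plan"]}

```bash
mkdir -p pics
python3 - <<'E'
from station import *
import cv2
for n in ("scene","top"):
    cv2.imwrite(f"pics/{n}0.png",capture(n)[:,:,::-1]); c=camera_info(n); print(n,c["mtx"],c["view"])
print(sense(),grip_point_offset)
E
```

```text
scene [[473.62618155   0.         281.67094997]
 [  0.         473.62618155 206.92640976]
 [  0.           0.           1.        ]] [[-0.57606065 -0.81725474 -0.0157739   0.37829643]
 [-0.56704332  0.41344369 -0.71240872  0.35580976]
 [ 0.58874102 -0.40144615 -0.70158748  1.27056023]
 [ 0.          0.          0.          1.        ]]
top [[497.09151657   0.         274.53756598]
 [  0.         497.09151657 216.86345924]
 [  0.           0.           1.        ]] [[-0.02738444 -0.99962213 -0.00238549  0.07086487]
 [-0.98144795  0.02733943 -0.18976956  0.56692143]
 [ 0.18976307 -0.0028555  -0.98182576  1.44825555]
 [ 0.          0.          0.          1.        ]]
{'time': 0.1, 'q': array([-7.13314657e+01,  1.83464702e+01,  8.96996233e+01, -7.03974364e-04,
        7.20426975e+01, -1.14712568e+00]), 'dq': array([ 0.04478828, -0.08431625, -0.16765118,  0.06422091,  0.02067312,
       -0.03810868]), 'tau': array([ 4.85292985e-04, -4.16409552e+01, -2.34704804e+01, -3.58102864e-05,
        4.78400310e-03,  7.23978701e-06]), 'tcp_pos': array([ 0.19477298, -0.54055881,  0.23058004]), 'tool_rot': array([-1.79911213e+02, -1.10836628e-03,  1.98158767e+01]), 'contact_force': array([-0.81967876,  0.10115061,  1.24835577]), 'ft_torque': array([-0.03499738, -0.02645255, -0.01123989]), 'grasp_force': 0.0, 'grip_width': 1.0010822054987305} 0.0187
```

View pics/scene0.png

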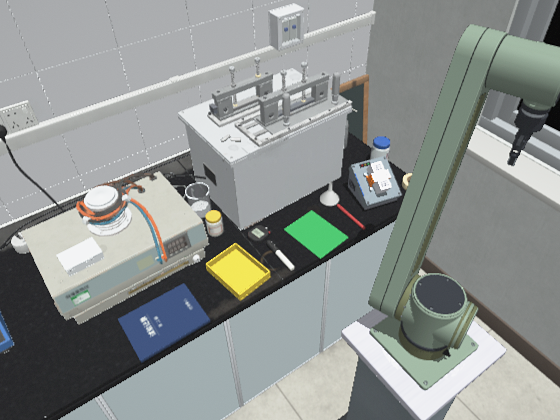

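View pics/top0.png

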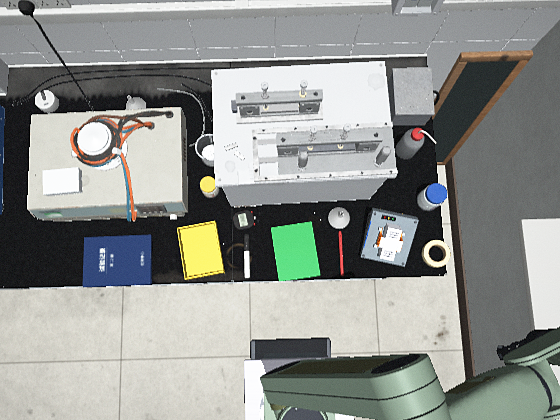

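The top view shows the dryer near (390,240) with the white cover and orange tabs, the mat at (296,250), the tray at (202,250), the red pen at (341,253), the tape roll at (437,253) and jar1 at (432,195). I'll measure these and zoom in on the dryer.

```bash
cat > h.py <<'E'
import numpy as np, cv2
from station import *
C={n:camera_info(n) for n in("scene","top")}
def ray(n,p):
    K,V=np.array(C[n]["mtx"]),np.array(C[n]["view"]);R=V[:3,:3]
    return -R.T@V[:3,3], R.T@np.linalg.inv(K)@np.r_[p,1.]
def onz(n,p,z):
    o,d=ray(n,p);return o+d*(z-o[2])/d[2]
def tri(p,q):
    o,d=ray("scene",p);a,b=ray("top",q)
    s=np.linalg.lstsq(np.c_[d,-b],a-o,rcond=None)[0];u,v=o+d*s[0],a+b*s[1]
    return (u+v)/2,np.linalg.norm(u-v)
def proj(n,X):
    K,V=np.array(C[n]["mtx"]),np.array(C[n]["view"]);c=V[:3,:3]@X+V[:3,3];u=K@c;return u[:2]/u[2]
def blobs(img,lo,hi,amin=8):
    m=cv2.inRange(cv2.cvtColor(img,cv2.COLOR_RGB2HSV),lo,hi)
    n,l,s,c=cv2.connectedComponentsWithStats(m)
    return [(c[i],s[i],(l==i).astype(np.uint8)) for i in range(1,n) if s[i,4]>=amin]
E
python3 - <<'E'
from h import *
I={n:cv2.imread(f"pics/{n}0.png")[:,:,::-1].copy() for n in C}
for nm,lo,hi,z in(("mat",(50,120,80),(75,255,255),.004),("tray",(24,120,100),(34,255,255),.03)):
  for n in C:
    b=max(blobs(I[n],lo,hi,200),key=lambda b:b[1][4])
    r=cv2.minAreaRect(cv2.findContours(b[2],0,1)[0][0]); print(nm,n,r,[onz(n,p,z).round(3)[:2] for p in cv2.boxPoints(r)], onz(n,r[0],z).round(3))
for n in C:
  for c,s,_ in blobs(I[n],(5,140,120),(18,255,255),5): print("orange",n,c.round(1),s)
a=cv2.resize(I["scene"][145:220,335:425],None,fx=6.5,fy=6.5,interpolation=2)
b=cv2.resize(I["top"][195:280,350:425],None,fx=6.5,fy=6.5,interpolation=2)
o=np.zeros((600,800,3),np.uint8);a=cv2.resize(a,(400,333));b=cv2.resize(b,(400,453));o[:333,:400]=a;o[:453,400:]=b
cv2.imwrite("pics/z.png",o[:,:,::-1])
E
```

```text
mat scene ((315.6451416015625, 232.94822692871094), (55.7652587890625, 34.79203414916992), 38.36748504638672) [array([0.546, 0.073]), array([ 0.607, -0.063]), array([ 0.395, -0.079]), array([0.349, 0.048])] [ 0.47  -0.004  0.004]
mat top ((295.1556701660156, 251.2371826171875), (55.405635833740234, 42.274200439453125), 81.34745788574219) [array([0.547, 0.07 ]), array([ 0.563, -0.061]), array([ 0.392, -0.08 ]), array([0.376, 0.049])] [ 0.469 -0.006  0.004]
tray scene ((237.577392578125, 269.9696350097656), (57.60529327392578, 42.29343795776367), 41.987213134765625) [array([0.545, 0.371]), array([0.605, 0.237]), array([0.398, 0.213]), array([0.354, 0.339])] [0.471 0.291 0.03 ]
tray top ((199.68499755859375, 249.64935302734375), (53.65384292602539, 40.43964385986328), 80.34010314941406) [array([0.551, 0.36 ]), array([0.569, 0.238]), array([0.407, 0.211]), array([0.39 , 0.331])] [0.478 0.285 0.03 ]
orange scene [369.8 179.9] [366 175   8  12  52]
orange scene [127.1 190.9] [126 189   3   5   7]
orange scene [152.5 227.1] [131 199  36  61 149]
orange scene [ 91.9 211.9] [ 76 201  43  20 161]
orange top [114.5 123.4] [110 120   8   8  14]
orange top [128.6 133.1] [119 123  24  26  96]
orange top [147.7 123.7] [144 122   8   4  27]
orange top [126.6 127.2] [122 125  10   5  18]
orange top [ 74.2 140.8] [ 70 128  11  30 100]
orange top [116.  143.5] [116 141   1   6   6]
orange top [ 80.6 150.9] [ 78 146   6   9  16]
orange top [129.2 187.8] [120 153  17  68 194]
orange top [111.8 155.4] [109 154   6   5   9]
orange top [ 94.8 160.9] [ 83 157  24   7  60]
orange top [379.1 237.7] [377 231   5  15  33]
orange top [400.9 238.4] [400 237   3   4   7]
```

View pics/z.png

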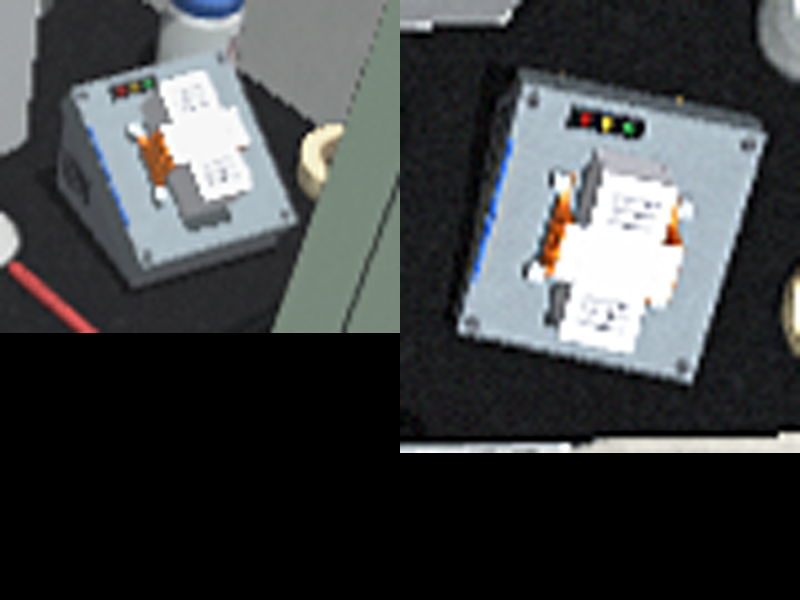

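The crop shows the panel's corners clearly: top view about (373,209), (419,219), (404,267), (361,257); scene view about (350,167), (387,157), (402,195), (366,208). The dryer's uphill axis points away from the robot and slightly to the right. I'll cast rays at the known corner heights.

Run:
```python
from h import *
T=[(372.9,209.1),(419,219),(404.4,266.6),(361.2,257.3)]
S=[(350.3,167.1),(387.2,156.7),(401.8,195),(365.8,207.6)]
Z=[.1155,.1155,.0405,.0405]
for n,P in(("top",T),("scene",S)):
  X=np.array([onz(n,p,z) for p,z in zip(P,Z)]);print(n,X.round(3).tolist(),X.mean(0).round(4))
  u=(X[0]+X[1]-X[2]-X[3])[:2];v=(X[0]+X[3]-X[1]-X[2])[:2]
  print(np.degrees(np.arctan2(u[1],u[0])),np.degrees(np.arctan2(v[1],v[0]))-90,np.linalg.norm(u)/2,np.linalg.norm(v)/2)
for s,t in zip(S,T):print(tri(s,t))
```

```text
top [[0.572, -0.231, 0.115], [0.539, -0.362, 0.115], [0.409, -0.329, 0.04], [0.44, -0.202, 0.04]] [ 0.4901 -0.2809  0.078 ]
-13.45677816459818 -13.967087651698648 0.13431367727590263 0.13334383876907507
scene [[0.561, -0.22, 0.115], [0.528, -0.36, 0.115], [0.409, -0.328, 0.04], [0.436, -0.187, 0.04]] [ 0.4835 -0.2736  0.078 ]
-14.825173526210461 -12.000735676856863 0.12563220738219688 0.1432897836480441
(array([ 0.57536888, -0.23439383,  0.09835954]), np.float64(6.264175336395172e-05))
(array([ 0.53846673, -0.36761145,  0.10510884]), np.float64(0.00646428112847021))
(array([ 0.40955756, -0.32882211,  0.03969342]), np.float64(0.0012339187914613492))
(array([ 0.44452179, -0.20196783,  0.02483015]), np.float64(0.006742512182553471))
```

```bash
cat >> h.py <<'E'
from scipy.spatial.transform import Rotation as Ro
BAY=np.array([.490,-.280,.078]);YAW=-13.7
P=Ro.from_euler("ZY",[YAW,-30],degrees=True)   # panel frame: x up slope, z normal
def tool(F): return F*Ro.from_euler("x",180,degrees=True)
def go(p,F):
    s=sense();R=Ro.from_euler("xyz",s["tool_rot"],degrees=True)
    d=(np.array(p)-s["tcp_pos"])/.03;w=np.degrees((tool(F)*R.inv()).as_rotvec())/6
    print("t",s["time"],"tcp",s["tcp_pos"].round(4),"goal",np.round(p,4));print("shift rows",d.round(2),"turn rows",w.round(2),"w",s["grip_width"],"F",s["contact_force"].round(1),"g",s["grasp_force"])
E
python3 -c "
from h import *
go(BAY+P.apply([0,0,.11]),P)"
```

```text
t 0.1 tcp [ 0.1948 -0.5406  0.2306] goal [ 0.4366 -0.267   0.1733]
shift rows [ 8.06  9.12 -1.91] turn rows [ 0.26 -5.06 -5.46] w 1.0010822054987305 F [-0.8  0.1  1.2] g 0.0
```

Request:
{"api": "play_rows", "payload": {"plan": [[[0.67,0.76,0,0.02,-0.42,-0.455,-1],[0.67,0.76,0,0.02,-0.42,-0.455,-1],[0.67,0.76,0,0.02,-0.42,-0.455,-1],[0.67,0.76,0,0.02,-0.42,-0.455,-1],[0.67,0.76,0,0.02,-0.42,-0.455,-1],[0.67,0.76,0,0.02,-0.42,-0.455,-1],[0.67,0.76,0,0.02,-0.42,-0.455,-1],[0.67,0.76,0,0.02,-0.42,-0.455,-1]]]}}

```text
time: 0.9
tcp_pos: [0.3561, -0.3575, 0.2311]
tool_rot: [177.8, -20.0, -2.0]
contact_force: [-0.0, 0.5, 0.2]
grip_width: 1.001
grasp_force: 0.0
```

Request:
{"api": "play_rows", "payload": {"plan": [[[0.67,0.76,-0.45,0.02,-0.42,-0.455,-1],[0.67,0.76,-0.45,0.02,-0.42,-0.455,-1],[0.67,0.76,-0.45,0.02,-0.42,-0.455,-1],[0.67,0.76,-0.45,0.02,-0.42,-0.455,-1],[0,0,0,0,0,0,-1],[0,0,0,0,0,0,-1]]]}}

```text
time: 1.5
tcp_pos: [0.4361, -0.2668, 0.1771]
tool_rot: [179.8, -29.8, -13.6]
contact_force: [0.2, 0.1, 0.6]
grip_width: 1.0
grasp_force: 0.0
```

Run:
```python
from h import *
go(BAY+P.apply([0,0,.11]),P)
o=[]
for n in C:
    im=capture(n)[:,:,::-1]; u=proj(n,BAY).astype(int)
    o.append(cv2.resize(im[u[1]-65:u[1]+55,max(0,u[0]-60):u[0]+60],(400,400),interpolation=cv2.INTER_CUBIC)); cv2.imwrite(f"pics/{n}1.png",im);print(u)
cv2.imwrite("pics/z1.png",np.hstack(o))
```

```text
t 1.5 tcp [ 0.4361 -0.2668  0.1771] goal [ 0.4366 -0.267   0.1733]
shift rows [ 0.01 -0.   -0.13] turn rows [ 0.02 -0.04 -0.01] w 1.0001157397657159 F [0.2 0.1 0.6] g 0.0
[376 179]
[388 238]
```

View pics/z1.png

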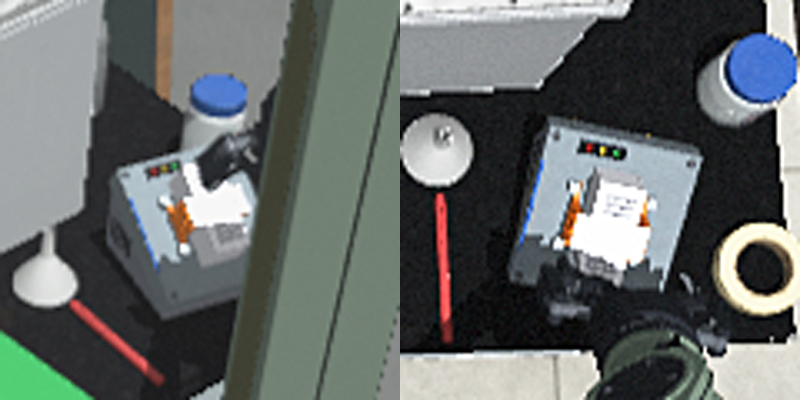

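Request:
{"api": "play_rows", "payload": {"plan": [[[0.21,-0.05,-0.39,0,0,0,-1],[0.21,-0.05,-0.39,0,0,0,-1],[0.21,-0.05,-0.39,0,0,0,-1],[0.21,-0.05,-0.39,0,0,0,-1],[0.21,-0.05,-0.39,0,0,0,-1],[0.21,-0.05,-0.39,0,0,0,-1],[0,0,0,0,0,0,-1]]]}}

```text
time: 2.3
tcp_pos: [0.474, -0.2777, 0.1065]
tool_rot: [179.8, -29.8, -13.8]
contact_force: [-0.7, -0.1, 0.7]
grip_width: 1.0
grasp_force: 0.0
```

Run:
```python
from h import *
go(BAY+P.apply([0,0,.006]),P)
o=[]
for n in C:
    im=capture(n)[:,:,::-1]; u=proj(n,BAY).astype(int)
    o.append(cv2.resize(im[u[1]-50:u[1]+30,max(0,u[0]-40):u[0]+40],(400,400),interpolation=cv2.INTER_CUBIC)); cv2.imwrite(f"pics/{n}2.png",im)
cv2.imwrite("pics/z2.png",np.hstack(o))
```

```text
t 2.3 tcp [ 0.474  -0.2777  0.1065] goal [ 0.4871 -0.2793  0.0832]
shift rows [ 0.44 -0.05 -0.78] turn rows [ 0.01 -0.04  0.02] w 1.0001284828909323 F [-0.7 -0.1  0.7] g 0.0
```

View pics/z2.png

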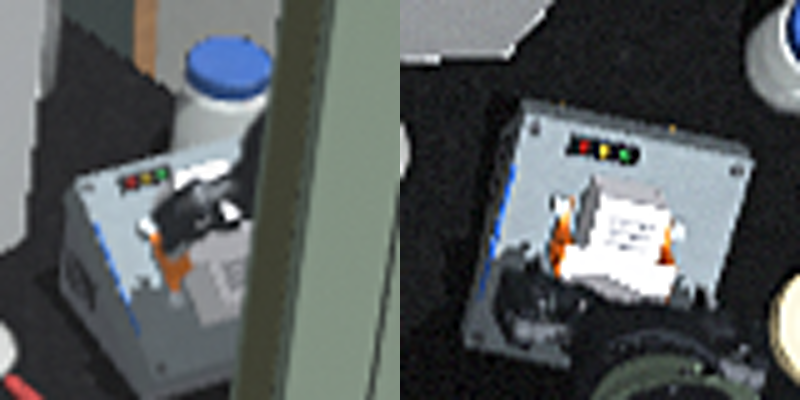

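The fingers straddle the tabs with no contact (left tab at about (560,245), right about (670,255) in the crop). I'll go down the rest of the way and squeeze.

Request:
{"api": "play_rows", "payload": {"plan": [[[0.15,-0.02,-0.26,0,0,0,-1],[0.15,-0.02,-0.26,0,0,0,-1],[0.14,-0.01,-0.26,0,0,0,-1],[0,0,0,0,0,0,-1],[0,0,0,0,0,0,-0.5],[0,0,0,0,0,0,-0.5],[0,0,0,0,0,0,-0.5]]], "grip_force": 40}}

```text
time: 3.1
tcp_pos: [0.4872, -0.2782, 0.0848]
tool_rot: [179.8, -29.9, -13.7]
contact_force: [-2.0, 0.1, 4.0]
grip_width: 0.749
grasp_force: 3.1
```

Request:
{"api": "play_rows", "payload": {"plan": [[[0,0,0,0,0,0,0],[0,0,0,0,0,0,0],[0,0,0,0,0,0,0.4],[0,0,0,0,0,0,0.4],[0,0,0,0,0,0,0.4],[0,0,0,0,0,0,0.4]]]}}

```text
time: 3.7
tcp_pos: [0.4869, -0.2783, 0.0854]
tool_rot: [179.7, -30.0, -13.7]
contact_force: [-10.3, 2.0, 14.1]
grip_width: 0.613
grasp_force: 38.7
```

Request:
{"api": "play_rows", "payload": {"plan": [[[-0.08,0.02,0.145,0,0,0,0.5],[-0.08,0.02,0.145,0,0,0,0.5],[-0.08,0.02,0.145,0,0,0,0.5],[-0.08,0.02,0.145,0,0,0,0.5],[-0.08,0.02,0.145,0,0,0,0.5],[-0.08,0.02,0.145,0,0,0,0.5],[-0.08,0.02,0.145,0,0,0,0.5],[-0.08,0.02,0.145,0,0,0,0.5]]]}}

```text
time: 4.5
tcp_pos: [0.4677, -0.273, 0.1189]
tool_rot: [179.8, -29.8, -13.7]
contact_force: [0.3, 0.1, -1.1]
grip_width: 0.609
grasp_force: 43.4
```

Request:
{"api": "play_rows", "payload": {"plan": [[[-0.16,0.04,0.29,0,0,0,0.5],[-0.16,0.04,0.29,0,0,0,0.5],[-0.16,0.04,0.29,0,0,0,0.5],[-0.16,0.04,0.29,0,0,0,0.5],[-0.16,0.04,0.29,0,0,0,0.5],[-0.16,0.04,0.29,0,0,0,0.5],[0,0,0,0,0,0,0.5]]]}}

```text
time: 5.2
tcp_pos: [0.4391, -0.2662, 0.1723]
tool_rot: [179.7, -30.0, -13.6]
contact_force: [0.2, -0.1, -0.9]
grip_width: 0.603
grasp_force: 43.4
```

Run:
```python
from h import *
go([.47,-.005,.2],Ro.from_euler("z",-7,degrees=True))
o=[]
for n in C:
    im=capture(n)[:,:,::-1]; u=proj(n,BAY).astype(int)
    o.append(cv2.resize(im[u[1]-60:u[1]+40,max(0,u[0]-50):u[0]+50],(400,400),interpolation=cv2.INTER_CUBIC)); cv2.imwrite(f"pics/{n}3.png",im)
cv2.imwrite("pics/z3.png",np.hstack(o))
```

```text
t 5.2 tcp [ 0.4391 -0.2662  0.1723] goal [ 0.47  -0.005  0.2  ]
shift rows [1.03 8.71 0.92] turn rows [0.94 4.91 1.09] w 0.6032149911660359 F [ 0.2 -0.1 -0.9] g 43.40639412403107
```

View pics/z3.png

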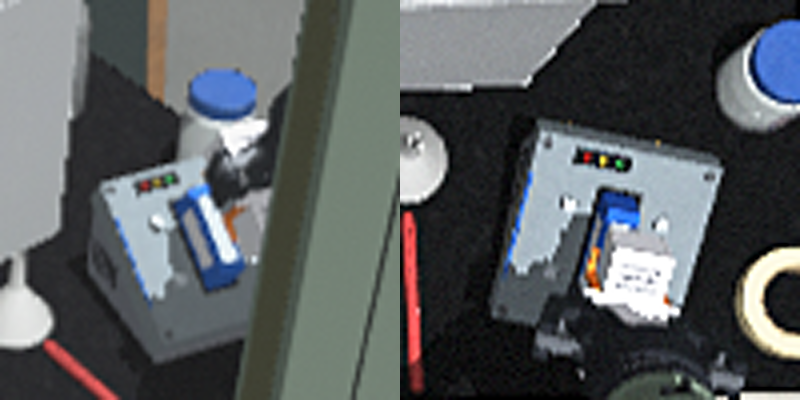

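The cover is off and held. The blue cartridge is still in the bay, at (210,235) in the left crop and (615,235) in the right one. Next I'll move over the mat and level the cover.

Request:
{"api": "play_rows", "payload": {"plan": [[[0,0.1,0.5,0,0,0,0.5],[0.09,0.6,0.42,0.08,0.41,0.09,0.5],[0.09,0.73,0,0.08,0.41,0.09,0.5],[0.09,0.73,0,0.08,0.41,0.09,0.5],[0.09,0.73,0,0.08,0.41,0.09,0.5],[0.09,0.73,0,0.08,0.41,0.09,0.5],[0.09,0.73,0,0.08,0.41,0.09,0.5],[0.09,0.73,0,0.08,0.41,0.09,0.5]]]}}

```text
time: 6.1
tcp_pos: [0.458, -0.1124, 0.1979]
tool_rot: [179.6, -12.2, -9.7]
contact_force: [0.4, -0.1, -1.5]
grip_width: 0.605
grasp_force: 43.3
```

Request:
{"api": "play_rows", "payload": {"plan": [[[0.09,0.73,0,0.08,0.41,0.09,0.5],[0.09,0.73,0,0.08,0.41,0.09,0.5],[0.09,0.73,0,0.08,0.41,0.09,0.5],[0.09,0.73,0,0.08,0.41,0.09,0.5],[0.09,0.73,0,0.06,0.41,0.1,0.5],[0,0,0,0,0,0,0.5],[0,0,0,0,0,0,0.5]]]}}

```text
time: 6.8
tcp_pos: [0.4715, -0.0039, 0.1976]
tool_rot: [-180.0, 0.2, -7.0]
contact_force: [-0.7, -0.2, -1.0]
grip_width: 0.604
grasp_force: 43.3
```

Run:
```python
from h import *
go([.47,-.005,.022],Ro.from_euler("z",-7,degrees=True))
o=[]
for n in C:
    im=capture(n)[:,:,::-1]; u=proj(n,np.array([.45,0,.1])).astype(int)
    o.append(cv2.resize(im[u[1]-75:u[1]+75,max(0,u[0]-75):u[0]+75],(400,400),interpolation=cv2.INTER_CUBIC)); cv2.imwrite(f"pics/{n}4.png",im)
cv2.imwrite("pics/z4.png",np.hstack(o))
```

```text
t 6.8 tcp [ 0.4715 -0.0039  0.1976] goal [ 0.47  -0.005  0.022]
shift rows [-0.05 -0.04 -5.85] turn rows [-0.01 -0.04 -0.  ] w 0.6044686672947153 F [-0.7 -0.2 -1. ] g 43.322651982307434
```

View pics/z4.png

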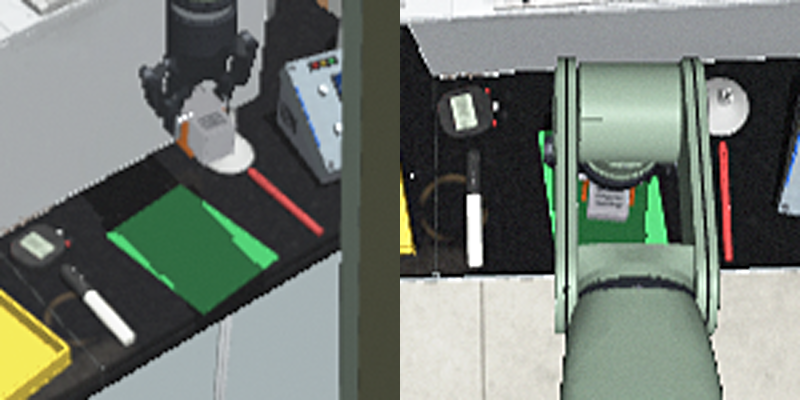

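The cover hangs level above the mat at (210,130) in the left crop. I'll lower it now, slowly near the mat.

Request:
{"api": "play_rows", "payload": {"plan": [[[0,0,-0.8,0,0,0,0.5],[-0.05,-0.04,-0.8,0,-0.03,0,0.5],[0,0,-0.8,0,0,0,0.5],[0,0,-0.8,0,0,0,0.5],[0,0,-0.8,0,0,0,0.5],[0,0,-0.8,0,0,0,0.5],[0,0,-0.6,0,0,0,0.5],[0,0,-0.3,0,0,0,0.5]]]}}

```text
time: 7.7
tcp_pos: [0.4688, -0.006, 0.0261]
tool_rot: [-180.0, 0.1, -7.1]
contact_force: [0.5, -0.7, -1.5]
grip_width: 0.607
grasp_force: 43.3
```

Request:
{"api": "play_rows", "payload": {"plan": [[[0,0,-0.1,0,0,0,0.5],[0,0,-0.05,0,0,0,0.5],[0,0,0,0,0,0,0.5]]]}}

```text
time: 8.0
tcp_pos: [0.4706, -0.0054, 0.0235]
tool_rot: [-179.9, -0.1, -7.1]
contact_force: [0.1, 0.5, -1.8]
grip_width: 0.605
grasp_force: 43.3
```

Request:
{"api": "play_rows", "payload": {"plan": [[[0,0,-0.07,0,0,0,0.5],[0,0,0,0,0,0,0.5]]]}}

```text
time: 8.2
tcp_pos: [0.4702, -0.0052, 0.0211]
tool_rot: [-179.9, -0.0, -7.1]
contact_force: [-0.4, -0.5, -1.4]
grip_width: 0.605
grasp_force: 43.3
```

Request:
{"api": "play_rows", "payload": {"plan": [[[0,0,-0.07,0,0,0,0.5],[0,0,-0.07,0,0,0,0.5],[0,0,0,0,0,0,0.5]]]}}

```text
time: 8.5
tcp_pos: [0.4698, -0.0051, 0.0163]
tool_rot: [-179.9, 0.0, -7.1]
contact_force: [-0.1, -0.4, -1.6]
grip_width: 0.602
grasp_force: 43.3
```

Request:
{"api": "play_rows", "payload": {"plan": [[[0,0,-0.07,0,0,0,0.5],[0,0,0,0,0,0,0.5]]]}}

```text
time: 8.7
tcp_pos: [0.4698, -0.0051, 0.0142]
tool_rot: [-179.9, 0.0, -7.1]
contact_force: [-0.3, 0.1, 0.2]
grip_width: 0.603
grasp_force: 43.3
```

Request:
{"api": "play_rows", "payload": {"plan": [[[0,0,-0.05,0,0,0,0.5],[0,0,0,0,0,0,0.5]]]}}

```text
time: 8.9
tcp_pos: [0.4699, -0.0052, 0.0128]
tool_rot: [-179.9, 0.0, -7.1]
contact_force: [0.1, -0.6, -0.9]
grip_width: 0.608
grasp_force: 43.3
```

Request:
{"api": "play_rows", "payload": {"plan": [[[0,0,-0.05,0,0,0,0.5],[0,0,0,0,0,0,0.5]]]}}

```text
time: 9.1
tcp_pos: [0.4701, -0.0052, 0.0125]
tool_rot: [-179.9, -0.0, -7.1]
contact_force: [-3.2, 0.7, 9.4]
grip_width: 0.606
grasp_force: 46.4
```

Request:
{"api": "play_rows", "payload": {"plan": [[[0,0,-0.05,0,0,0,0.5],[0,0,0,0,0,0,0.5]]]}}

```text
time: 9.3
tcp_pos: [0.4701, -0.0052, 0.0123]
tool_rot: [-179.9, -0.0, -7.1]
contact_force: [-6.5, 0.7, 23.1]
grip_width: 0.605
grasp_force: 50.2
```

It's down on the mat (23 N of contact). I'll ease off, open slowly and go up.

Request:
{"api": "play_rows", "payload": {"plan": [[[0,0,0.05,0,0,0,0.3],[0,0,0,0,0,0,0.0],[0,0,0,0,0,0,-0.3],[0,0,0,0,0,0,-0.6],[0,0,0,0,0,0,-1],[0,0,0,0,0,0,-1],[0,0,0,0,0,0,-1],[0,0,0,0,0,0,-1]]]}}

```text
time: 10.1
tcp_pos: [0.47, -0.0052, 0.0113]
tool_rot: [-179.9, 0.0, -7.1]
contact_force: [0.8, 0.5, -0.2]
grip_width: 1.001
grasp_force: 0.0
```

Request:
{"api": "play_rows", "payload": {"plan": [[[0,0,0.2,0,0,0,-1],[0,0,0.3,0,0,0,-1],[0,0,0.6,0,0,0,-1],[0,0,0.9,0,0,0,-1],[0,0,0.9,0,0,0,-1],[0,0,0.9,0,0,0,-1],[0,0,0.9,0,0,0,-1],[0,0,0.9,0,0,0,-1]]]}}

```text
time: 10.9
tcp_pos: [0.4698, -0.0052, 0.1815]
tool_rot: [-179.9, -0.1, -7.1]
contact_force: [0.0, -0.1, 0.6]
grip_width: 1.006
grasp_force: 0.0
```

Run:
```python
from h import *
go(BAY+P.apply([0,0,.13]),P)
o=[]
for n in C:
    im=capture(n)[:,:,::-1]; u=proj(n,np.array([.45,-.12,.05])).astype(int)
    o.append(cv2.resize(im[u[1]-75:u[1]+75,max(0,u[0]-75):u[0]+75],(400,400),interpolation=cv2.INTER_CUBIC)); cv2.imwrite(f"pics/{n}5.png",im)
cv2.imwrite("pics/z5.png",np.hstack(o))
```

```text
t 10.9 tcp [ 0.4698 -0.0052  0.1815] goal [ 0.4268 -0.2646  0.1906]
shift rows [-1.43 -8.65  0.3 ] turn rows [-0.91 -4.91 -1.08] w 1.005937917796919 F [ 0.  -0.1  0.6] g 0.0
```

View pics/z5.png

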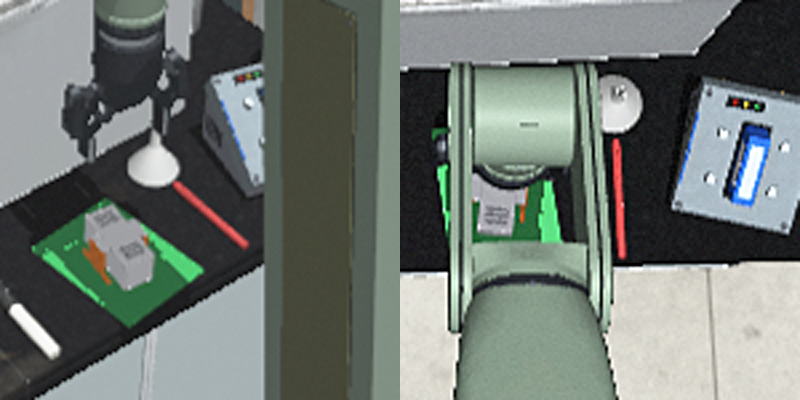

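The cover sits on the mat at (120,245) in the left crop, and the cartridge is in the bay at (748,165) in the right one. I'll check the cartridge's position against the prediction before moving.

Run:
```python
from h import *
im=cv2.imread("pics/top5.png")[:,:,::-1].copy()
u=proj("top",BAY)
m=np.zeros(im.shape[:2],np.uint8)
hsv=cv2.cvtColor(im,cv2.COLOR_RGB2HSV)
m=cv2.inRange(hsv,(100,120,60),(125,255,255)); w=cv2.inRange(hsv,(0,0,225),(180,40,255))
for nm,k in(("blue",m),("white",w)):
  n,l,s,c=cv2.connectedComponentsWithStats(k)
  for i in range(1,n):
    if s[i,4]>6 and np.linalg.norm(c[i]-u)<30: print(nm,c[i].round(1),s[i])
print("bay",u,"pred top centre",proj("top",BAY+P.apply([0,0,.037])))
for x in(-.04,.04):
  for y in(-.012,.012): print(x,y,proj("top",BAY+P.apply([x,y,.037])).round(1),proj("top",BAY+P.apply([x,y,0])).round(1))
```

```text
blue [367.1 233. ] [364 221   7  26  29]
blue [390.  239.2] [382 226  16  31 170]
white [379.9 228.8] [379 227   3   4  10]
white [403.1 234.1] [402 233   3   3   8]
white [390.2 243.1] [386 234   9  19  89]
white [375.1 245.9] [374 244   3   4   9]
white [398.1 250.9] [397 249   3   4   9]
bay [388.90240321 238.42164498] pred top centre [390.31370402 243.00559583]
-0.04 -0.012 [390.8 256.4] [389.4 251.5]
-0.04 0.012 [382.7 254.7] [381.5 249.8]
0.04 -0.012 [398.1 231.1] [396.5 226.8]
0.04 0.012 [389.8 229.4] [388.4 225.1]
```

Request:
{"api": "play_rows", "payload": {"plan": [[[-0.12,-0.72,0.1,-0.08,-0.41,-0.09,-1],[-0.12,-0.72,0.1,-0.08,-0.41,-0.09,-1],[-0.12,-0.72,0.1,-0.08,-0.41,-0.09,-1],[-0.12,-0.72,0,-0.08,-0.41,-0.09,-1],[-0.12,-0.72,0,-0.08,-0.41,-0.09,-1],[-0.12,-0.72,0,-0.08,-0.41,-0.09,-1],[-0.12,-0.72,0,-0.08,-0.41,-0.09,-1],[-0.12,-0.72,0,-0.08,-0.41,-0.09,-1]]]}}

```text
time: 11.8
tcp_pos: [0.4405, -0.1785, 0.1883]
tool_rot: [179.4, -20.1, -11.3]
contact_force: [-0.2, 0.5, -0.0]
grip_width: 0.998
grasp_force: 0.0
```

Request:
{"api": "play_rows", "payload": {"plan": [[[-0.12,-0.72,0,-0.08,-0.41,-0.09,-1],[-0.12,-0.72,0,-0.08,-0.41,-0.09,-1],[-0.12,-0.72,0,-0.08,-0.41,-0.09,-1],[-0.12,-0.72,0,-0.05,-0.41,-0.09,-1],[0,0,0,0,0,0,-1],[0,0,0,0,0,0,-1]]]}}

```text
time: 12.4
tcp_pos: [0.4262, -0.2641, 0.1881]
tool_rot: [179.9, -29.9, -13.8]
contact_force: [0.7, -0.8, -0.0]
grip_width: 1.0
grasp_force: 0.0
```

```bash
python3 -c "
from h import *
go(BAY+P.apply([0,0,.04]),P)
go(BAY+P.apply([0,0,.007]),P)"
```

```text
t 12.4 tcp [ 0.4262 -0.2641  0.1881] goal [ 0.4706 -0.2753  0.1126]
shift rows [ 1.48 -0.37 -2.51] turn rows [ 0.   -0.02  0.02] w 0.9995355980301532 F [ 0.7 -0.8 -0. ] g 0.0
t 12.4 tcp [ 0.4262 -0.2641  0.1881] goal [ 0.4866 -0.2792  0.0841]
shift rows [ 2.01 -0.5  -3.47] turn rows [ 0.   -0.02  0.02] w 0.9995355980301532 F [ 0.7 -0.8 -0. ] g 0.0
```

The label centroid at (390.2,243.1) matches the prediction of (390.3,243.0).

Request:
{"api": "play_rows", "payload": {"plan": [[[0.25,-0.06,-0.435,0,0,0,-1],[0.25,-0.06,-0.435,0,0,0,-1],[0.25,-0.06,-0.435,0,0,0,-1],[0.25,-0.06,-0.435,0,0,0,-1],[0.25,-0.06,-0.435,0,0,0,-1],[0.25,-0.06,-0.435,0,0,0,-1],[0.25,-0.07,-0.43,0,0,0,-1],[0.25,-0.07,-0.43,0,0,0,-1]]]}}

```text
time: 13.2
tcp_pos: [0.488, -0.278, 0.084]
tool_rot: [179.9, -30.0, -13.5]
contact_force: [0.3, -0.7, 0.2]
grip_width: 1.002
grasp_force: 0.0
```

Request:
{"api": "play_rows", "payload": {"plan": [[[0,0,0,0,0,0,-0.5],[0,0,0,0,0,0,0],[0,0,0,0,0,0,0.2],[0,0,0,0,0,0,0.3],[0,0,0,0,0,0,0.4],[0,0,0,0,0,0,0.5],[0,0,0,0,0,0,0.6],[0,0,0,0,0,0,0.6]]], "grip_force": 30}}

```text
time: 14.0
tcp_pos: [0.4868, -0.2794, 0.085]
tool_rot: [179.9, -30.1, -13.7]
contact_force: [-3.2, 1.6, 5.7]
grip_width: 0.276
grasp_force: 30.2
```

Request:
{"api": "play_rows", "payload": {"plan": [[[0,0,0,0,0,0,0.8],[0,0,0,0,0,0,0.8],[0,0,0,0,0,0,0.8]]]}}

```text
time: 14.3
tcp_pos: [0.4868, -0.2794, 0.085]
tool_rot: [179.9, -30.1, -13.7]
contact_force: [-3.8, 2.1, 6.3]
grip_width: 0.273
grasp_force: 30.2
```

Gripped (0.273 × 85 = 23 mm). Now I'll pull it out along the panel normal.

Request:
{"api": "play_rows", "payload": {"plan": [[[-0.08,0.02,0.145,0,0,0,0.8],[-0.08,0.02,0.145,0,0,0,0.8],[-0.08,0.02,0.145,0,0,0,0.8],[-0.08,0.02,0.145,0,0,0,0.8],[-0.16,0.04,0.29,0,0,0,0.8],[-0.16,0.04,0.29,0,0,0,0.8],[-0.16,0.04,0.29,0,0,0,0.8],[-0.16,0.04,0.29,0,0,0,0.8]]]}}

```text
time: 15.1
tcp_pos: [0.4575, -0.272, 0.137]
tool_rot: [179.9, -30.0, -13.7]
contact_force: [0.1, 0.5, -0.9]
grip_width: 0.279
grasp_force: 29.6
```

Request:
{"api": "play_rows", "payload": {"plan": [[[-0.16,0.04,0.29,0,0,0,0.8],[-0.16,0.04,0.29,0,0,0,0.8],[-0.16,0.04,0.5,0,0,0,0.8],[0,0,0.7,0,0,0,0.8],[0,0,0.7,0,0,0,0.8],[0,0,0,0,0,0,0.8]]]}}

```text
time: 15.7
tcp_pos: [0.4448, -0.2699, 0.2145]
tool_rot: [179.6, -30.4, -13.6]
contact_force: [0.4, -1.1, -1.6]
grip_width: 0.277
grasp_force: 29.7
```

Run:
```python
from h import *
go([.476,.286,.2],Ro.from_euler("z",10,degrees=True))
im=capture("top")[:,:,::-1];cv2.imwrite("pics/top6.png",im)
m=cv2.inRange(cv2.cvtColor(im[200:280,360:430],cv2.COLOR_BGR2HSV),(100,120,60),(125,255,255))
n,l,s,c=cv2.connectedComponentsWithStats(m);print([(c[i]+[360,200],s[i,4]) for i in range(1,n) if s[i,4]>5])
```

```text
t 15.7 tcp [ 0.4448 -0.2699  0.2145] goal [0.476 0.286 0.2  ]
shift rows [ 1.04 18.53 -0.48] turn rows [0.22 5.09 3.86] w 0.2771974409543154 F [ 0.4 -1.1 -1.6] g 29.669574201107025
[(array([367.06896552, 233.        ]), np.int32(29)), (array([400.54861111, 240.11111111]), np.int32(144))]
```

Request:
{"api": "play_rows", "payload": {"plan": [[[0.04,0.77,0,0.01,0.21,0.16,0.8],[0.04,0.77,0,0.01,0.21,0.16,0.8],[0.04,0.77,0,0.01,0.21,0.16,0.8],[0.04,0.77,0,0.01,0.21,0.16,0.8],[0.04,0.77,0,0.01,0.21,0.16,0.8],[0.04,0.77,0,0.01,0.21,0.16,0.8],[0.04,0.77,0,0.01,0.21,0.16,0.8],[0.04,0.77,0,0.01,0.21,0.16,0.8]]]}}

```text
time: 16.55
tcp_pos: [0.452, -0.0825, 0.2092]
tool_rot: [178.6, -19.7, -5.4]
contact_force: [0.5, -0.0, -0.3]
grip_width: 0.279
grasp_force: 29.8
```

Request:
{"api": "play_rows", "payload": {"plan": [[[0.04,0.77,0,0.01,0.21,0.16,0.8],[0.04,0.77,0,0.01,0.21,0.16,0.8],[0.04,0.77,0,0.01,0.21,0.16,0.8],[0.04,0.77,0,0.01,0.21,0.16,0.8],[0.04,0.77,0,0.01,0.21,0.16,0.8],[0.04,0.77,0,0.01,0.21,0.16,0.8],[0.04,0.77,0,0.01,0.21,0.16,0.8],[0.04,0.77,0,0.01,0.21,0.16,0.8]]]}}

```text
time: 17.35
tcp_pos: [0.4618, 0.102, 0.2093]
tool_rot: [178.8, -9.7, 2.3]
contact_force: [0.8, -0.8, -1.9]
grip_width: 0.278
grasp_force: 29.7
```

Request:
{"api": "play_rows", "payload": {"plan": [[[0.04,0.77,0,0.01,0.21,0.16,0.8],[0.04,0.77,0,0.01,0.21,0.16,0.8],[0.04,0.77,0,0.01,0.21,0.16,0.8],[0.04,0.77,0,0.01,0.21,0.16,0.8],[0.04,0.77,0,0.01,0.21,0.16,0.8],[0.04,0.77,0,0.01,0.21,0.16,0.8],[0.04,0.77,0,0.01,0.21,0.16,0.8],[0.04,0.77,0,0.01,0.21,0.16,0.8]]]}}

```text
time: 18.15
tcp_pos: [0.4716, 0.2866, 0.209]
tool_rot: [-179.7, 0.3, 9.9]
contact_force: [0.4, -0.5, -0.8]
grip_width: 0.276
grasp_force: 29.7
```

Request:
{"api": "play_rows", "payload": {"plan": [[[0,0,0,0,0,0,0.8],[0,0,0,0,0,0,0.8]]]}}

```text
time: 18.35
tcp_pos: [0.4717, 0.2855, 0.2092]
tool_rot: [-179.8, 0.2, 9.8]
contact_force: [-0.2, -0.7, -2.2]
grip_width: 0.275
grasp_force: 29.8
```

Run:
```python
from h import *
go([.476,.286,.04],Ro.from_euler("z",10,degrees=True))
o=[]
for n in C:
    im=capture(n)[:,:,::-1]; u=proj(n,np.array([.46,.2,.1])).astype(int)
    o.append(cv2.resize(im[u[1]-75:u[1]+75,max(0,u[0]-75):u[0]+75],(400,400),interpolation=cv2.INTER_CUBIC)); cv2.imwrite(f"pics/{n}7.png",im)
cv2.imwrite("pics/z7.png",np.hstack(o))
```

```text
t 18.35 tcp [0.4717 0.2855 0.2092] goal [0.476 0.286 0.04 ]
shift rows [ 0.14  0.02 -5.64] turn rows [-0.03 -0.04  0.03] w 0.2748056292595497 F [-0.2 -0.7 -2.2] g 29.843129217624664
```

View pics/z7.png

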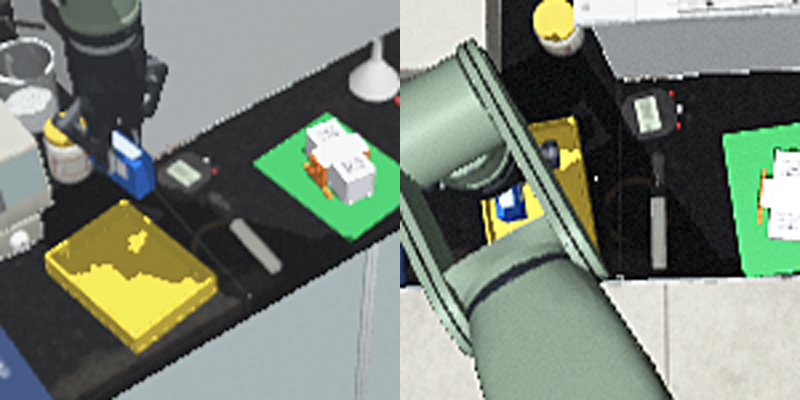

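The cartridge is held upright over the tray (blue at (130,160) in the left crop), and the cover lies on the mat. I'll lower it now.

Request:
{"api": "play_rows", "payload": {"plan": [[[0.07,0.01,-0.8,0,0,0,0.8],[0.07,0.01,-0.8,0,0,0,0.8],[0,0,-0.8,0,0,0,0.8],[0,0,-0.8,0,0,0,0.8],[0,0,-0.8,0,0,0,0.8],[0,0,-0.8,0,0,0,0.8],[0,0,-0.6,0,0,0,0.8],[0,0,-0.3,0,0,0,0.8]]]}}

```text
time: 19.25
tcp_pos: [0.4755, 0.285, 0.0384]
tool_rot: [-179.8, 0.2, 9.7]
contact_force: [-0.8, -0.1, -1.7]
grip_width: 0.279
grasp_force: 29.9
```

Request:
{"api": "play_rows", "payload": {"plan": [[[0,0,-0.15,0,0,0,0.8],[0,0,-0.1,0,0,0,0.8],[0,0,-0.07,0,0,0,0.8],[0,0,0,0,0,0,0.8]]]}}

```text
time: 19.65
tcp_pos: [0.4769, 0.2866, 0.0308]
tool_rot: [-179.7, 0.0, 9.8]
contact_force: [-0.9, -0.2, -2.3]
grip_width: 0.277
grasp_force: 29.9
```

Request:
{"api": "play_rows", "payload": {"plan": [[[0,0,-0.07,0,0,0,0.8],[0,0,-0.07,0,0,0,0.8],[0,0,0,0,0,0,0.8]]]}}

```text
time: 19.95
tcp_pos: [0.4765, 0.2864, 0.026]
tool_rot: [-179.7, 0.1, 9.8]
contact_force: [-0.4, 0.3, -0.6]
grip_width: 0.278
grasp_force: 29.9
```

Request:
{"api": "play_rows", "payload": {"plan": [[[0,0,-0.07,0,0,0,0.8],[0,0,0,0,0,0,0.8]]]}}

```text
time: 20.15
tcp_pos: [0.4764, 0.2864, 0.0238]
tool_rot: [-179.7, 0.1, 9.8]
contact_force: [0.5, 0.4, -1.0]
grip_width: 0.273
grasp_force: 29.9
```

Request:
{"api": "play_rows", "payload": {"plan": [[[0,0,-0.05,0,0,0,0.8],[0,0,0,0,0,0,0.8]]]}}

```text
time: 20.35
tcp_pos: [0.4767, 0.2865, 0.0228]
tool_rot: [-179.7, 0.0, 9.8]
contact_force: [0.5, -0.0, 1.8]
grip_width: 0.277
grasp_force: 30.2
```

Request:
{"api": "play_rows", "payload": {"plan": [[[0,0,-0.04,0,0,0,0.8],[0,0,0,0,0,0,0.8]]]}}

```text
time: 20.55
tcp_pos: [0.4767, 0.2865, 0.0227]
tool_rot: [-179.7, 0.0, 9.8]
contact_force: [-3.9, -1.2, 10.7]
grip_width: 0.275
grasp_force: 31.3
```

It's on the tray floor. I'll open part way and go up.

Request:
{"api": "play_rows", "payload": {"plan": [[[0,0,0.03,0,0,0,0.35],[0,0,0,0,0,0,0.2],[0,0,0,0,0,0,0.0],[0,0,0,0,0,0,0.0],[0,0,0,0,0,0,0.0]]]}}

```text
time: 21.05
tcp_pos: [0.4766, 0.2864, 0.0221]
tool_rot: [-179.7, 0.1, 9.8]
contact_force: [0.0, -0.9, -0.7]
grip_width: 0.502
grasp_force: 0.0
```

Request:
{"api": "play_rows", "payload": {"plan": [[[0,0,0.2,0,0,0,0],[0,0,0.4,0,0,0,0],[0,0,0.8,0,0,0,0],[0,0,0.8,0,0,0,0],[0,0,0.8,0,0,0,0],[0,0,0.8,0,0,0,0],[0,0,0.8,0,0,0,0],[0,0,0,0,0,0,0]]]}}

```text
time: 21.85
tcp_pos: [0.4786, 0.2876, 0.1648]
tool_rot: [-179.5, -0.4, 9.8]
contact_force: [1.1, 0.6, -0.6]
grip_width: 0.499
grasp_force: 0.0
```

Run:
```python
from h import *
go([.476,.286,.2],Ro.from_euler("z",10,degrees=True))
im=capture("scene")[:,:,::-1]
cv2.imwrite("pics/z8.png",cv2.resize(im[150:330,170:410],(800,600),interpolation=cv2.INTER_CUBIC))
```

```text
t 21.85 tcp [0.4786 0.2876 0.1648] goal [0.476 0.286 0.2  ]
shift rows [-0.09 -0.05  1.17] turn rows [-0.09  0.06  0.04] w 0.498568859867871 F [ 1.1  0.6 -0.6] g 0.0
```

View pics/z8.png

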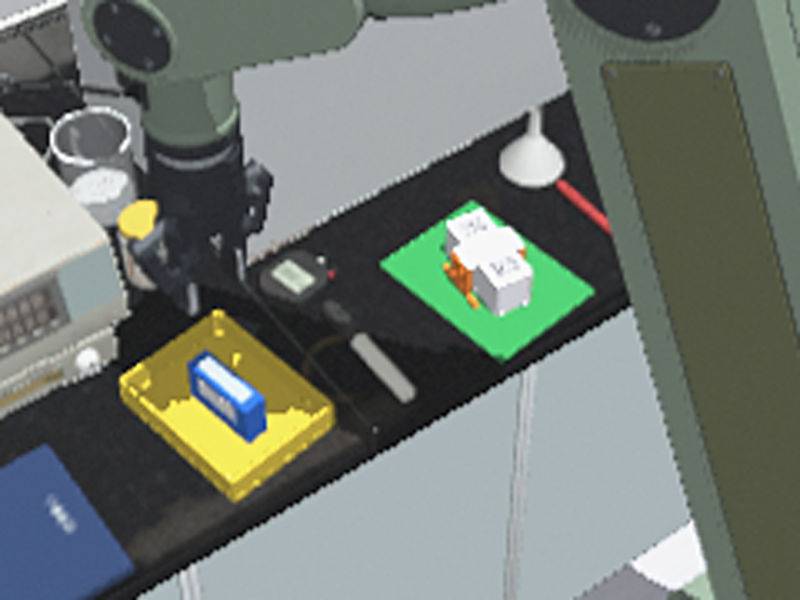

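The cartridge stands in the tray at (228,393), the cover lies on the mat at (488,260), and the arm is clear. I'm handing in.

```bash
python3 -c "
from station import *
print(close_job())"
```

```text
the job is handed in; nothing more can be done
None
```

The cover lies open side down near the middle of the green mat and the blue cartridge stands in the yellow tray. Both are released, and the job was handed in at about 22 s; no pass/fail result came back.

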